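Put the palm tamper away in the pop-out drawer

TASK

Press the front of the low steel accessory unit's drawer so that its touch latch lets go and it springs all the way out, and stand the palm tamper upright in the drawer's empty compartment, setting it down rather than dropping it. Then push the drawer gently (no slamming) back in until it latches, so that it stays shut with its front flush when you let go; leave the other things on the counter where they stand.

Things in the scene. Friction and masses are not known exactly. Their poses are not given: they have to be found in the camera images.
- unit: Low stainless-steel box fixed on the counter, 225 deep x 260 wide x 66 high mm, two upside-down white cups (52 high) at the back of its top, a black drawer in its front; the top starts 28 mm behind the front. Origin on the counter below the middle of the front. Its x axis points into the unit (away from the front), y to the left for one who faces the front, z up.
- drawer (a joint): Drawer travel (m) along the unit's -x: 0 latched and flush, 0.12 sprung fully out, -0.011 pressed in to its stop. Latched: press in 8 mm or more (about 6 N; to the stop is fine), draw back, and it springs out by itself in about 1 s. Out: push it in (3 to 6 N) to its stop (9 mm or more past flush), draw back: it catches and rests at 0. Pushed less, it springs out; pressed again, it opens.
- front_mid (a point): Middle of the outer face of the drawer front; moves with the drawer, axes as unit. The front is a plain black panel without handle, 236 wide x 57 high x 15 mm thick, reaching from 7 to 64 mm above the counter; this point is 40 mm above it. Pressing anywhere on the panel works.
- tray_mid (a point): Floor centre of the drawer's empty compartment, 12 mm above the counter, 65.5 mm behind the front's outer face, 40 mm left of its middle; moves with the drawer, axes as unit. Inside 101 mm along x by 148 along y; walls 30 mm above its floor, front panel 52. A round filter basket fills the narrow compartment at right. At travel 0.12 it is wholly clear of the unit.
- tamper: Palm tamper: solid polished-steel puck, 42 mm tall, 300 g or so. Round base 58 mm across and 10 mm high, above it a grip 49 mm across from 14 to 38 mm height. Stands on its base on the counter; origin at the centre of the base's underside, z up.
- jug: Open steel milk jug with a side handle, 76 mm across, 95 mm high: leave alone. Origin at the centre of its underside.
- cup: White espresso cup, 72 mm across the rim, 60 mm high: leave alone. Origin at the centre of its underside.
- shaker: Steel cocoa shaker, 58 mm across, 96 mm high: leave alone. Origin at the centre of its underside.
- syrup: Amber syrup bottle, 68 mm across, 210 mm high: leave alone. Origin at the centre of its underside.
Not all that is in view belongs to the job. Leave any purple or yellow look-alike of the tamper alone.

How it is judged:
On the way, in this order (a step that is already met when the one before it is completed fails the run):
1. the drawer has sprung out (value of joint drawer above 0.105 m), for 0.2 s.
2. the tamper stands released in the open drawer's empty compartment (value of joint drawer above 0.08 m and x of tamper in the frame of tray_mid between -0.05 and 0.05 m and y of tamper in the frame of tray_mid between -0.075 and 0.075 m and z of tamper in the frame of tray_mid below 0.006 m and angle between tamper's own z axis and vertical below 0.15 rad and contact force between the fingers and tamper below 0.1 N), for 0.2 s.
At the end, for the whole second after the job is handed in: The drawer is latched shut by itself, its front within 5 mm of flush (joint between -0.004 and 0.005), and the tamper stands upright (within 0.15 rad) and at rest on the floor of the formerly empty compartment (value of joint drawer between -0.004 and 0.005 m and x of tamper in the frame of tray_mid between -0.05 and 0.05 m and y of tamper in the frame of tray_mid between -0.075 and 0.075 m and z of tamper in the frame of tray_mid below 0.006 m and angle between tamper's own z axis and vertical below 0.15 rad and linear speed of tamper below 0.02 m/s); the robot touches nothing.
It fails at once if the tamper is dropped or thrown (faster than 0.5 m/s while not held) (linear speed of tamper above 0.5 m/s and contact force between the fingers and tamper below 0.05 N).
It fails at once if the drawer is slammed (pushed in faster than 0.4 m/s) (velocity of joint drawer below -0.4 m/s).
It fails at once if another thing on the counter is shifted by more than 25 mm or knocked over (distance of any of jug, cup, shaker, syrup from where it was at the start of the episode above 0.025 m or angle between any of jug, cup, shaker, syrup's own z axis and vertical above 0.5 rad).
It also fails if it takes over 64 s, if anything falls off the work surface, if the arm or the gripper's body presses on something with over 40 N, if the wrist force passes 120 N, or if a joint passes its speed limit or range.

ROBOT

A 6-joint arm with a two-finger parallel gripper is mounted at the origin on the work surface. World frame = base frame: x ahead of the robot, y to its left, z up, the work surface at z = 0. Lengths are in m, angles in rad, forces in N, time in s.
With the tool pointing down it reaches from about 0.275 to 0.775 m from the base axis. Payload 14.6 kg.
Tool frame: the origin (TCP) lies on the centre line of the jaws, within the pads' length; the fingertips stand manip.tips_ahead ahead of it and the grasp point (between the pads) lies 2 mm behind it (manip.tips_ahead is the distance from the TCP to the fingertips, in m); z points along the fingers, y is the direction in which the jaws open and shut (so a half turn about z gives the same grasp; the last joint's range is limited). The gripper opens to 85 mm and grips with 20 to 120 N. Pads are 22 mm wide; open, the fingers measure 114 mm over their backs; the gripper's body (76 mm by 85 mm) begins 54 mm behind the grasp point. The pads swing forward as they close: fully open they stand 13 mm farther back than shut.
Start: joints at [1.105, 0.263, -0.048, 1.259, 0, 1.415], TCP at [0.161, 0.5, 0.248] pointing down, gripper open.
Joint ranges: [-2.65, 2.65], [-0.89, 1.7], [-1.18, 1.37], [-2.13, 2.11], [-1.35, 1.29], [-3.14, 3.14]. Speed limits (rad/s): [1.89, 1.89, 2.57, 2.79, 3.14, 3.14].

INTERFACE

Orientations are given as [roll, pitch, yaw] about the fixed x, y, z axes, in that order (R = Rz(yaw) Ry(pitch) Rx(roll)).
In Python, from bench import manip gives the robot as it stands.
- The arm moves only by the tool drive_tool, never from a script. Its argument "commands" is a list of rows, each a list of 7 numbers: the turn, a rotation vector about the tool's x, y, z as a fraction of full scale, then the shift along the tool's x, y, z as a fraction of full scale, then the closure, from 0 (fully open) to 1 (shut). A call has exactly 5 rows; each row shifts and turns the commanded pose from where the row before left it, along the tool's axes as they then stand; what a row does not reach is not made up. Full scale, the value 1, is 0.02 m for a shift and 6 degrees for a turn. A row lasts 1/12 s, in which the tool goes at most 41.7 mm and 7.16 degrees, less where a joint would pass 70% of its speed; a pose out of reach is approached as far as the arm can. A call with a number of a shift or a turn outside -1 to 1 is refused whole. A call with a gripper value outside its range is refused whole. The fingers move at their own pace and stop on an object; "squeeze" is the grip in N (left out, the last holds). Time passes only in rows, so rows that do not move let the fingers close, or fill a call up. It gives the time, the measured TCP pose, the force and the opening at its end, in the units of the state.
- manip.read_state(): the state, without advancing time (a new reading comes with each control period).
- manip.grab_frame(name): name is "scene" or "side" or "wrist"; returns the picture (400x640x3 uint8, red, green, blue); there is no depth.
- manip.camera_info(name): a dict with "fov_y" (degrees; the focal length in pixels is half the picture's height over the tangent of half this angle, whatever the lens; pixels are square), "cx", "cy" (the principal point, pixels), "view" (4x4, takes a point from world to camera coordinates). Camera axes: x right, y down, z forward; pixel columns grow to the right and rows downward; lengths in m; the calibration is good to about 2 mm. A picture is of the moment at which its call begins: read the wrist's pose just before it. camera_info takes no time and is no camera call; for the wrist camera it gives the pose at the moment of the call.
- manip.job_done(): hands the job in, once; it reports no verdict.
The state is a dict: "time": time; "q": joint angles; "qd": joint speeds; "effort": joint torques, N m; "tool_pos": TCP position; "tool_rot": TCP orientation; "force": force on the tool from outside, world axes, zero at the start; "ft_torque": the same for the moment, N m; "grip_width": opening from 0.0 (shut) to 1.0 (fully open).
Only numpy, scipy, OpenCV 4.12 (cv2) and the standard library are available. Lean on these libraries where they do the work, as an engineer would, in place of code of your own. Each camera call takes 0.05 s, during which the arm holds its last target.

## Working session

There is one attempt and no reset: what is moved stays moved. The work goes in short steps, Python scripts to look and compute and a tool call to move; the robot and the scene stay as the last step left them, time stands still between calls to the robot, and variables do not carry over. Pictures are saved under pics/ and viewed, and the job is handed in when it is done.

Besides the shell and the picture viewer there is one more tool, called after "Call:" as name(argument=value, ...) on one line, values as JSON. drive_tool: Moves the arm, as the interface text tells. Its arguments: {"type":"object","properties":{"commands":{"type":"array"},"squeeze":{"type":"number"}},"required":["commands"]}

```bash
ls; mkdir -p pics
python3 - <<'E'
from bench import manip
import cv2
print(manip.read_state(), manip.tips_ahead)
for n in ("scene","side","wrist"):
    i=manip.camera_info(n); print(n,i)
    cv2.imwrite(f"pics/{n}0.png",manip.grab_frame(n)[:,:,::-1])
E
```

```text
pics
{'time': 0.0, 'q': array([ 1.10472710e+00,  2.63514375e-01, -4.89152263e-02,  1.25937120e+00,
        1.37027959e-05,  1.41548001e+00]), 'qd': array([ 0.00093738,  0.00109561, -0.00132649,  0.00086273, -0.0011384 ,
       -0.0001593 ]), 'effort': array([ 2.45580726e-03, -6.37619090e+01,  3.84560752e+01,  1.38868822e-02,
        1.83678651e-05,  6.74938846e-06]), 'tool_pos': array([0.16043457, 0.49963824, 0.24783748]), 'tool_rot': array([-3.14060239e+00, -1.68922479e-04,  2.83083966e+00]), 'force': array([1.35201205, 0.45158232, 0.24784413]), 'ft_torque': array([ 0.00559678, -0.01225026,  0.03256958]), 'grip_width': 1.004037625332755} 0.017
scene {'fov_y': 48.31058317687978, 'cx': 318.98084524568566, 'cy': 203.97460808008418, 'view': array([[ 0.35006675,  0.93662724,  0.0135158 , -0.27166514],
       [ 0.80077878, -0.2917445 , -0.52310467, -0.36165697],
       [-0.48601092,  0.19394472, -0.85216127,  1.66074787],
       [ 0.        ,  0.        ,  0.        ,  1.        ]])}
side {'fov_y': 52.760675976834754, 'cx': 311.01647504947084, 'cy': 201.1637758499861, 'view': array([[ 0.99935762, -0.03351269,  0.01269796, -0.51693814],
       [-0.01411417, -0.69373251, -0.72009444,  0.098279  ],
       [ 0.03294129,  0.71945264, -0.69375987,  1.05671225],
       [ 0.        ,  0.        ,  0.        ,  1.        ]])}
wrist {'fov_y': 66.19612865528103, 'cx': 318.97928945822815, 'cy': 195.1757855932119, 'view': array([[ 3.04974570e-01,  9.52360213e-01, -7.31958804e-04,
        -5.24185614e-01],
       [ 9.03621582e-01, -2.89124092e-01,  3.16030530e-01,
        -4.19402420e-02],
       [ 3.00763276e-01, -9.70426887e-02, -9.48748738e-01,
         3.79883296e-01],
       [ 0.00000000e+00,  0.00000000e+00,  0.00000000e+00,
         1.00000000e+00]])}
```

View pics/scene0.png

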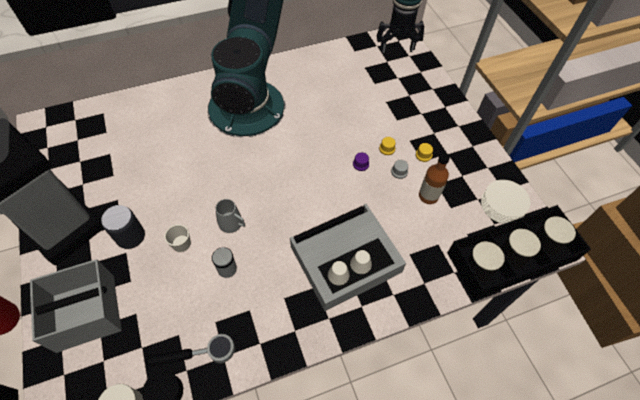

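View pics/side0.png

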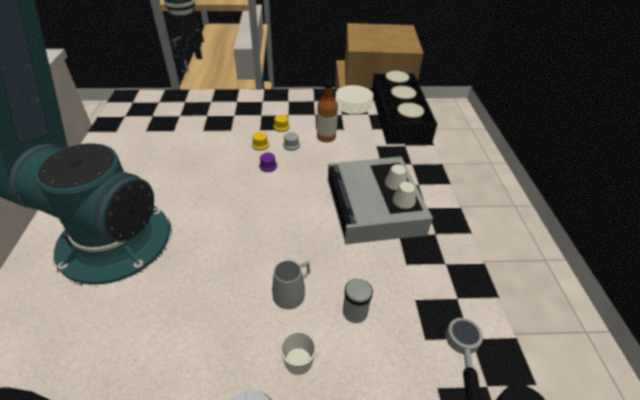

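View pics/wrist0.png

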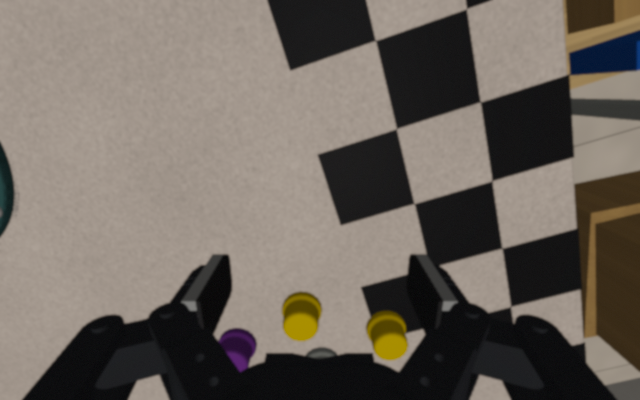

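The purple (362,161) and the two yellow pucks (388,146) and (425,152) are look-alikes. The unpainted steel puck at scene (400,169) / side (291,142) is the tamper candidate. I'll crop it and the unit closely.

Run:
```python
import cv2,numpy as np
s=cv2.imread("pics/scene0.png");d=cv2.imread("pics/side0.png")
up=lambda im,a,k:cv2.resize(im[a[1]:a[3],a[0]:a[2]],None,fx=k,fy=k,interpolation=cv2.INTER_CUBIC)
a=up(s,(345,130,445,210),4); b=up(d,(240,100,340,180),4)
cv2.imwrite("pics/tcrop.png",np.hstack([a,b]))
cv2.imwrite("pics/ucrop.png",np.vstack([up(s,(280,195,415,310),5)[:,:]])[:600])
cv2.imwrite("pics/ucrop2.png",up(d,(320,150,440,245),5))
```

```text
(no output)
```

View pics/tcrop.png

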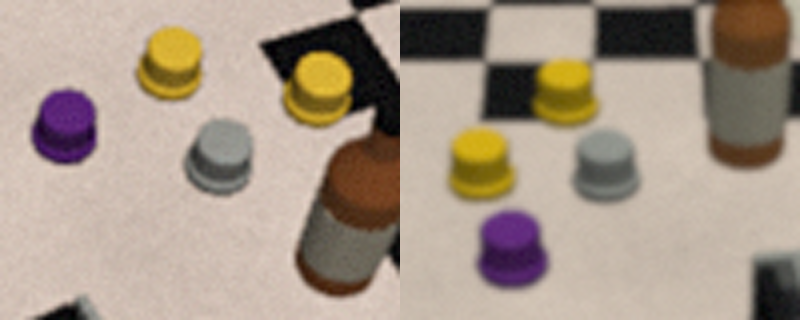

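View pics/ucrop.png

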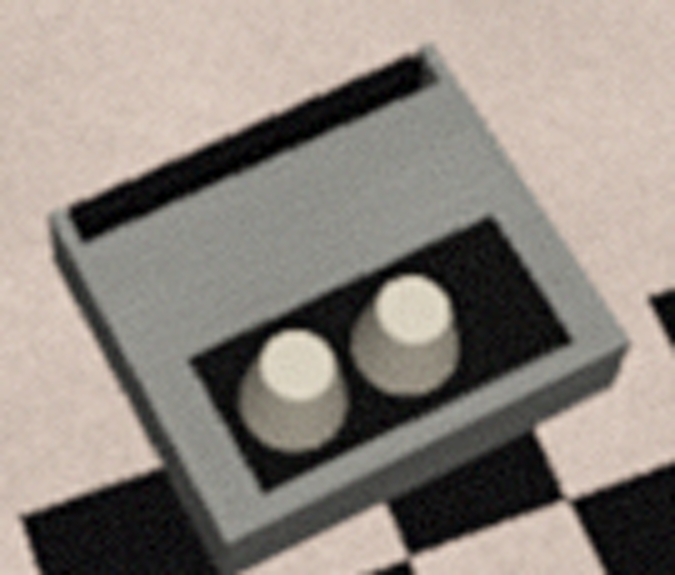

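View pics/ucrop2.png

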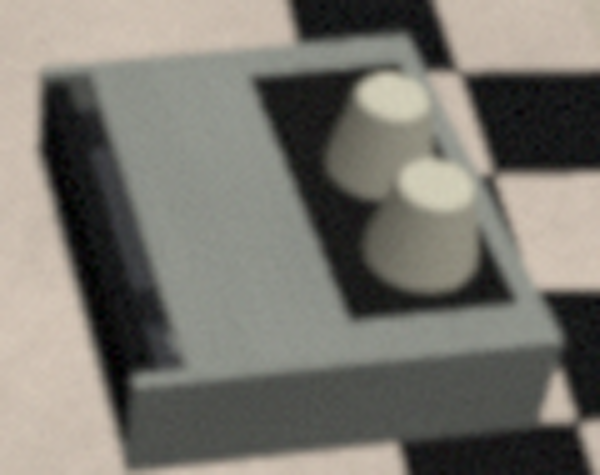

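```bash
cat > h.py <<'E'
import numpy as np,cv2
from bench import manip
def ray(i,uv):
    f=200/np.tan(np.radians(i['fov_y'])/2); V=i['view'];R=V[:3,:3]
    c=-R.T@V[:3,3]; d=R.T@np.array([(uv[0]-i['cx'])/f,(uv[1]-i['cy'])/f,1]); return c,d/np.linalg.norm(d)
def plane(i,uv,z):
    c,d=ray(i,uv); return c+d*(z-c[2])/d[2]
def tri(i1,a,i2,b):
    c1,d1=ray(i1,a);c2,d2=ray(i2,b)
    t=np.linalg.lstsq(np.c_[d1,-d2],c2-c1,rcond=None)[0]
    p,q=c1+t[0]*d1,c2+t[1]*d2
    return (p+q)/2,np.linalg.norm(p-q)
def proj(i,P):
    f=200/np.tan(np.radians(i['fov_y'])/2); p=i['view'][:3,:3]@np.array(P)+i['view'][:3,3]
    return np.array([i['cx']+f*p[0]/p[2],i['cy']+f*p[1]/p[2]])
S=manip.camera_info("scene");D=manip.camera_info("side")
E
python3 - <<'E'
from h import *
np.set_printoptions(precision=4,suppress=True)
for n,a,b in [("FL/A",(290,238),(346.4,225.6)),("FR/B",(366.4,203.6),(328.4,165)),("BR",(405.6,264),(401.6,157)),("BL",(325,304),(432,218))]:
    print(n,plane(S,a,.066),plane(D,b,.066),tri(S,a,D,b))
a=(401,165);b=(291.5,135.3)
print(plane(S,a,.042),plane(D,b,.042),tri(S,a,D,b))
E
```

```text
FL/A [ 0.6084 -0.0287  0.066 ] [ 0.6043 -0.0275  0.066 ] (array([ 0.6058, -0.0273,  0.0639]), np.float64(0.0036391533132134517))
FR/B [0.5767 0.2289 0.066 ] [0.5747 0.2146 0.066 ] (array([0.5742, 0.2304, 0.0559]), np.float64(0.005778834129140714))
BR [0.7994 0.2526 0.066 ] [0.7982 0.2489 0.066 ] (array([0.799 , 0.2532, 0.0633]), np.float64(0.0012584768871799694))
BL [ 0.8297 -0.0037  0.066 ] [ 0.8266 -0.0059  0.066 ] (array([ 0.8284, -0.003 ,  0.0626]), np.float64(0.0006315228833867121))
[0.4656 0.4055 0.042 ] [0.4657 0.4023 0.042 ] (array([0.4652, 0.4059, 0.0401]), np.float64(0.00142324959756249))
```

Run:
```python
from h import *
np.set_printoptions(precision=3,suppress=True)
C={"tamper":((399.5,169.5),(291.3,141)),"purple":((361.5,161.5),(268,162)),"y1":((387.5,146.3),(260.5,140)),"y2":((424.5,152),(281.5,123))}
for k,(a,b) in C.items(): print(k,tri(S,a,D,b),plane(S,a,.02),plane(D,b,.02))
print("syrup base",plane(S,(430,199),0.0),plane(D,(327,138),0.0))
print("jug",plane(S,(227,226),0),"shaker",plane(S,(224,271),0))
```

```text
tamper (array([0.465, 0.405, 0.017]), np.float64(0.0009377136412711106)) [0.467 0.403 0.02 ] [0.465 0.401 0.02 ]
purple (array([0.39 , 0.298, 0.014]), np.float64(0.0018673309645405854)) [0.393 0.297 0.02 ] [0.392 0.29  0.02 ]
y1 (array([0.362, 0.408, 0.019]), np.float64(0.001539822317157363)) [0.363 0.408 0.02 ] [0.362 0.408 0.02 ]
y2 (array([0.429, 0.518, 0.016]), np.float64(0.0028243200510907882)) [0.43  0.517 0.02 ] [0.43 0.51 0.02]
syrup base [0.597 0.455 0.   ] [0.588 0.445 0.   ]
jug [ 0.468 -0.192  0.   ] shaker [ 0.612 -0.238  0.   ]
```

Call:
drive_tool(commands=[[0, 0, -0.8, 0, 0, 0, 1], [0, 0, -0.8, 0, 0, 0, 1], [0, 0, -0.8, 0, 0, 0, 1], [0, 0, -0.8, 0, 0, 0, 1], [0, 0, -0.8, 0, 0, 0, 1]], squeeze=40)

```text
time: 0.57
tool_pos: [0.1605, 0.4997, 0.248]
tool_rot: [-3.141, -0.0, -3.029]
force: [-0.5, -0.0, -0.7]
grip_width: 0.3
```

```bash
cat >> h.py <<'E'
from scipy.spatial.transform import Rotation as Ro
YAW=0.113; O=np.array([.591,.1005,0]); U=Ro.from_euler('z',YAW).as_matrix()
def unit(x,y,z): return O+U@np.array([x,y,z])
def to(P):
    s=manip.read_state(); R=Ro.from_euler('xyz',s['tool_rot']).as_matrix()
    d=np.array(P)-s['tool_pos']
    print("t",round(s['time'],2),"pos",s['tool_pos'].round(4),"unitfr",(U.T@(s['tool_pos']-O)).round(4),"rot",s['tool_rot'].round(3),"F",s['force'].round(1),"w",round(s['grip_width'],3))
    print("need tool-frame units of 20mm:",(R.T@d/0.02).round(2))
E
python3 - <<'E'
from h import *
to(unit(-.08,0,.25)); to(unit(-.08,0,.045)); print(unit(-.0545,.04,.012))
E
```

```text
t 0.57 pos [0.1605 0.4997 0.248 ] unitfr [-0.3827  0.4452  0.248 ] rot [-3.141 -0.    -3.029] F [-0.5 -0.  -0.7] w 0.3
need tool-frame units of 20mm: [-15.15 -22.25  -0.09]
t 0.57 pos [0.1605 0.4997 0.248 ] unitfr [-0.3827  0.4452  0.248 ] rot [-3.141 -0.    -3.029] F [-0.5 -0.  -0.7] w 0.3
need tool-frame units of 20mm: [-15.16 -22.25  10.16]
[0.5323372  0.13409949 0.012     ]
```

Call:
drive_tool(commands=[[0, 0, 0, -0.5, -0.9, 0, 1], [0, 0, 0, -0.6, -0.9, 0, 1], [0, 0, 0, -0.6, -0.9, 0, 1], [0, 0, 0, -0.6, -0.9, 0, 1], [0, 0, 0, -0.6, -0.9, 0, 1]])

```text
time: 0.98
tool_pos: [0.2283, 0.4157, 0.2481]
tool_rot: [-3.141, -0.0, -3.033]
force: [-0.0, 0.3, -0.2]
grip_width: 0.003
```

Call:
drive_tool(commands=[[0, 0, 0, -0.6, -0.9, 0, 1], [0, 0, 0, -0.6, -0.9, 0, 1], [0, 0, 0, -0.6, -0.9, 0, 1], [0, 0, 0, -0.6, -0.9, 0, 1], [0, 0, 0, -0.6, -0.9, 0, 1]])

```text
time: 1.4
tool_pos: [0.2977, 0.3327, 0.2482]
tool_rot: [-3.141, -0.0, -3.033]
force: [0.4, 0.2, -0.1]
grip_width: -0.002
```

Call:
drive_tool(commands=[[0, 0, 0, -0.6, -0.9, 0, 1], [0, 0, 0, -0.6, -0.9, 0, 1], [0, 0, 0, -0.6, -0.9, 0, 1], [0, 0, 0, -0.6, -0.9, 0, 1], [0, 0, 0, -0.6, -0.9, 0, 1]])

```text
time: 1.82
tool_pos: [0.3671, 0.2497, 0.2482]
tool_rot: [-3.142, -0.0, -3.034]
force: [0.1, 0.4, -0.4]
grip_width: -0.002
```

Call:
drive_tool(commands=[[0, 0, 0, -0.6, -0.9, 0.3, 1], [0, 0, 0, -0.6, -0.9, 0.3, 1], [0, 0, 0, -0.6, -0.9, 0.3, 1], [0, 0, 0, -0.6, -0.9, 0.3, 1], [0, 0, 0, -0.6, -0.9, 0.3, 1]])

```text
time: 2.23
tool_pos: [0.4365, 0.1667, 0.2179]
tool_rot: [-3.142, -0.0, -3.034]
force: [0.6, 0.8, 0.5]
grip_width: 0.004
```

Run:
```python
from h import *
to(unit(-.08,0,.045))
```

```text
t 2.23 pos [0.4365 0.1667 0.2179] unitfr [-0.1461  0.0832  0.2179] rot [-3.142 -0.    -3.034] F [0.6 0.8 0.5] w 0.004
need tool-frame units of 20mm: [-3.33 -4.14  8.64]
```

Call:
drive_tool(commands=[[0, 0, 0, -0.6, -0.8, 0.9, 1], [0, 0, 0, -0.6, -0.8, 0.9, 1], [0, 0, 0, -0.6, -0.8, 0.9, 1], [0, 0, 0, -0.6, -0.8, 0.9, 1], [0, 0, 0, -0.6, -0.8, 0.9, 1]])

```text
time: 2.65
tool_pos: [0.5047, 0.0937, 0.1273]
tool_rot: [3.142, -0.0, -3.034]
force: [-0.4, 0.9, 0.6]
grip_width: -0.002
```

Call:
drive_tool(commands=[[0, 0, 0, 0, 0, 0.9, 1], [0, 0, 0, 0, 0, 0.9, 1], [0, 0, 0, 0, 0, 0.9, 1], [0, 0, 0, 0, 0, 0.7, 1], [0, 0, 0, 0, 0, 0.3, 1]])

```text
time: 3.07
tool_pos: [0.5033, 0.0945, 0.0525]
tool_rot: [3.141, -0.003, -3.034]
force: [-0.3, 0.5, 0.1]
grip_width: 0.004
```

Run:
```python
from h import *
to(unit(-.02,0,.045))
cv2.imwrite("pics/side1.png",manip.grab_frame("side")[:,:,::-1])
```

```text
t 3.07 pos [0.5033 0.0945 0.0525] unitfr [-0.0878  0.0039  0.0525] rot [ 3.141e+00 -3.000e-03 -3.034e+00] F [-0.3  0.5  0.1] w 0.004
need tool-frame units of 20mm: [-3.39 -0.18  0.37]
```

View pics/side1.png

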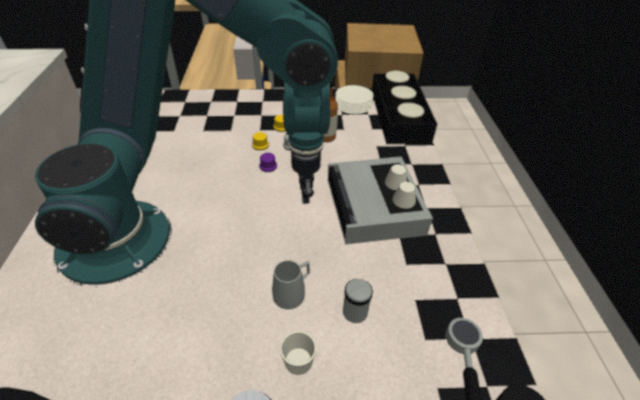

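The closed fingers stand in front of the unit at about (307,195), level with the black drawer front. Next I approach.

Call:
drive_tool(commands=[[0, 0, 0, -0.7, 0, 0.2, 1], [0, 0, 0, -0.7, 0, 0.1, 1], [0, 0, 0, -0.5, 0, 0, 1], [0, 0, 0, -0.3, 0, 0, 1], [0, 0, 0, -0.2, 0, 0, 1]])

```text
time: 3.53
tool_pos: [0.5528, 0.0998, 0.0488]
tool_rot: [-3.142, 0.001, -3.033]
force: [-0.4, 0.3, 0.7]
grip_width: -0.005
```

Call:
drive_tool(commands=[[0, 0, 0, -0.2, 0, 0, 1], [0, 0, 0, -0.2, 0, 0, 1], [0, 0, 0, -0.2, 0, 0, 1], [0, 0, 0, -0.2, 0, 0, 1], [0, 0, 0, -0.2, 0, 0, 1]])

```text
time: 3.95
tool_pos: [0.5721, 0.1019, 0.0483]
tool_rot: [3.142, -0.0, -3.034]
force: [-0.9, 0.4, 0.3]
grip_width: 0.001
```

Run:
```python
from h import *
to(unit(-.0,0,.045))
```

```text
t 3.95 pos [0.5721 0.1019 0.0483] unitfr [-0.0186  0.0035  0.0483] rot [ 3.142 -0.    -3.034] F [-0.9  0.4  0.3] w 0.001
need tool-frame units of 20mm: [-0.93 -0.17  0.17]
```

Call:
drive_tool(commands=[[0, 0, 0, -0.2, 0, 0, 1], [0, 0, 0, -0.15, 0, 0, 1], [0, 0, 0, -0.1, 0, 0, 1], [0, 0, 0, -0.1, 0, 0, 1], [0, 0, 0, 0, 0, 0, 1]])

```text
time: 4.37
tool_pos: [0.5825, 0.1031, 0.0481]
tool_rot: [3.141, -0.001, -3.033]
force: [-4.1, 1.2, 2.7]
grip_width: -0.003
```

Call:
drive_tool(commands=[[0, 0, 0, -0.1, 0, 0, 1], [0, 0, 0, -0.1, 0, 0, 1], [0, 0, 0, -0.1, 0, 0, 1], [0, 0, 0, 0, 0, 0, 1], [0, 0, 0, 0, 0, 0, 1]])

```text
time: 4.78
tool_pos: [0.5878, 0.1038, 0.0481]
tool_rot: [3.141, -0.002, -3.033]
force: [-6.5, 0.4, 3.9]
grip_width: -0.001
```

Call:
drive_tool(commands=[[0, 0, 0, -0.1, 0, 0, 1], [0, 0, 0, -0.1, 0, 0, 1], [0, 0, 0, -0.1, 0, 0, 1], [0, 0, 0, 0, 0, 0, 1], [0, 0, 0, 0, 0, 0, 1]])

```text
time: 5.2
tool_pos: [0.5882, 0.1039, 0.0475]
tool_rot: [-3.141, -0.012, -3.033]
force: [-38.6, -5.6, 26.0]
grip_width: 0.006
```

Stop reached. Draw back quickly.

Call:
drive_tool(commands=[[0, 0, 0, 1, 0, 0, 1], [0, 0, 0, 1, 0, 0, 1], [0, 0, 0, 1, 0, 0, 1], [0, 0, 0, 1, 0, 0, 1], [0, 0, 0, 1, 0, 0, 1]])

```text
time: 5.62
tool_pos: [0.4947, 0.0935, 0.0483]
tool_rot: [-3.142, 0.001, -3.034]
force: [0.6, -0.1, 0.3]
grip_width: -0.001
```

Call:
drive_tool(commands=[[0, 0, 0, 1, 0, 0, 1], [0, 0, 0, 1, 0, 0, 1], [0, 0, 0, 1, 0, -0.5, 1], [0, 0, 0, 0, 0.5, -1, 0.5], [0, 0, 0, 0, 0.5, -1, 0]])

```text
time: 6.03
tool_pos: [0.4323, 0.1068, 0.0988]
tool_rot: [-3.142, -0.001, -3.035]
force: [0.8, 0.5, 1.2]
grip_width: 0.272
```

Run:
```python
from h import *
to([.466,.404,.1])
cv2.imwrite("pics/scene2.png",manip.grab_frame("scene")[:,:,::-1])
cv2.imwrite("pics/side2.png",manip.grab_frame("side")[:,:,::-1])
```

```text
t 6.03 pos [0.4323 0.1068 0.0988] unitfr [-0.157   0.0242  0.0988] rot [-3.142e+00 -1.000e-03 -3.035e+00] F [0.8 0.5 1.2] w 0.272
need tool-frame units of 20mm: [-3.26 14.59 -0.07]
```

View pics/scene2.png

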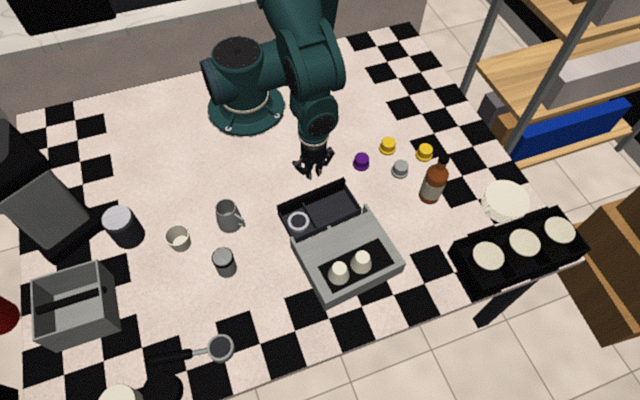

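View pics/side2.png

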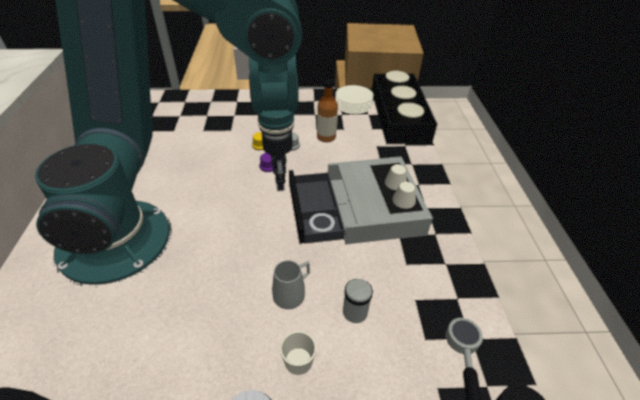

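The drawer is out: its tray shows at scene (320,210) with the basket at (298,221) on the right and the compartment empty. On to the tamper, clear above the purple puck.

Call:
drive_tool(commands=[[0, 0, 0, -0.2, 0.9, -0.4, 0], [0, 0, 0, -0.2, 1, -0.3, 0], [0, 0, 0, -0.2, 1, 0, 0], [0, 0, 0, -0.2, 1, 0, 0], [0, 0, 0, -0.2, 1, 0, 0]])

```text
time: 6.55
tool_pos: [0.4431, 0.2074, 0.1119]
tool_rot: [-3.142, 0.0, -3.034]
force: [0.0, -0.2, -0.6]
grip_width: 1.001
```

Call:
drive_tool(commands=[[0, 0, 0, -0.2, 1, 0, 0], [0, 0, 0, -0.2, 1, 0, 0], [0, 0, 0, -0.2, 1, 0, 0], [0, 0, 0, -0.2, 1, 0, 0], [0, 0, 0, -0.2, 1, 0, 0]])

```text
time: 6.97
tool_pos: [0.4522, 0.3091, 0.1116]
tool_rot: [-3.141, -0.0, -3.033]
force: [-0.3, 0.1, 0.3]
grip_width: 0.998
```

Call:
drive_tool(commands=[[0, 0, 0, 0, 1, 0, 0], [0, 0, 0, 0, 1, 0, 0], [0, 0, 0, 0, 0.5, 0, 0], [0, 0, 0, 0, 0, 0, 0], [0, 0, 0, 0, 0, 0, 0]])

```text
time: 7.38
tool_pos: [0.4465, 0.3576, 0.1118]
tool_rot: [-3.141, -0.0, -3.033]
force: [0.3, -1.2, 0.3]
grip_width: 0.999
```

Run:
```python
from h import *
to([.466,.404,.032])
W=manip.camera_info("wrist")
cv2.imwrite("pics/w3.png",manip.grab_frame("wrist")[:,:,::-1])
print("expected tamper top",proj(W,[.466,.404,.042]), "base",proj(W,[.466,.404,0.0]))
np.save("W3.npy",W['view'])
```

```text
t 7.38 pos [0.4465 0.3576 0.1118] unitfr [-0.1146  0.2717  0.1118] rot [-3.141 -0.    -3.033] F [ 0.3 -1.2  0.3] w 0.999
need tool-frame units of 20mm: [-1.22  2.2   3.99]
expected tamper top [381.64930902 248.98803408] base [371.98380023 224.93011957]
```

View pics/w3.png

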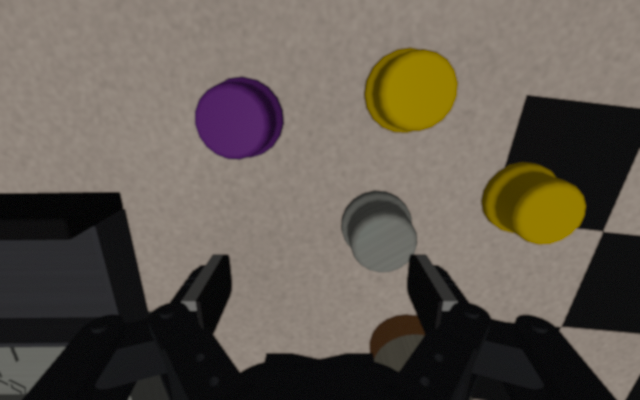

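Run:
```python
from h import *
W=manip.camera_info("wrist"); W['view']=np.load("W3.npy")
im=cv2.imread("pics/w3.png"); cv2.imwrite("pics/w3c.png",cv2.resize(im[180:290,320:440],None,fx=5,fy=5,interpolation=2))
for uv in [(382,241),(383,239)]: print(plane(W,uv,.042))
print(plane(W,(377,226),.005))
```

```text
[0.45974589 0.40315061 0.042     ]
[0.45812753 0.40357873 0.042     ]
[0.46439181 0.40709406 0.005     ]
```

View pics/w3c.png

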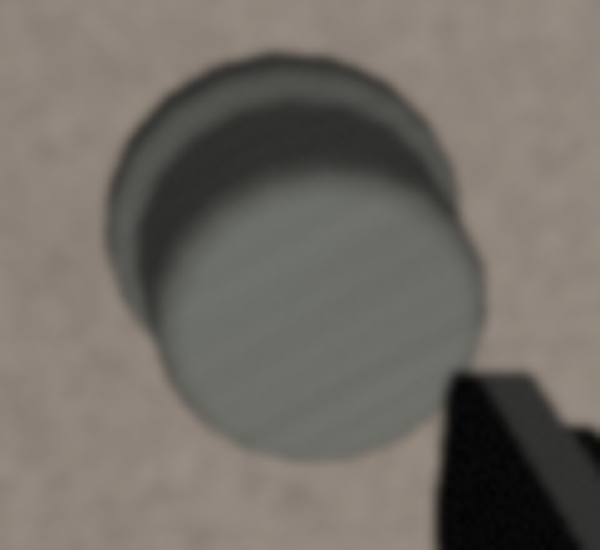

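Call:
drive_tool(commands=[[0, 0, 0, -0.4, 0.8, 0, 0], [0, 0, 0, -0.4, 0.8, 0, 0], [0, 0, 0, -0.3, 0.6, 0, 0], [0, 0, 0, 0, 0, 0.5, 0], [0, 0, 0, 0, 0, 0.5, 0]])

```text
time: 7.85
tool_pos: [0.4641, 0.4033, 0.0916]
tool_rot: [3.142, 0.001, -3.034]
force: [0.5, -0.6, -0.5]
grip_width: 1.0
```

Run:
```python
from h import *
to([.464,.4045,.032])
W=manip.camera_info("wrist")
cv2.imwrite("pics/w4.png",manip.grab_frame("wrist")[:,:,::-1])
cv2.imwrite("pics/side4.png",cv2.resize(manip.grab_frame("side")[90:190,220:370,::-1],None,fx=5,fy=5,interpolation=2))
```

```text
t 7.85 pos [0.4641 0.4033 0.0916] unitfr [-0.092   0.3152  0.0916] rot [ 3.142e+00  1.000e-03 -3.034e+00] F [ 0.5 -0.6 -0.5] w 1.0
need tool-frame units of 20mm: [-0.    0.06  2.98]
```

View pics/w4.png

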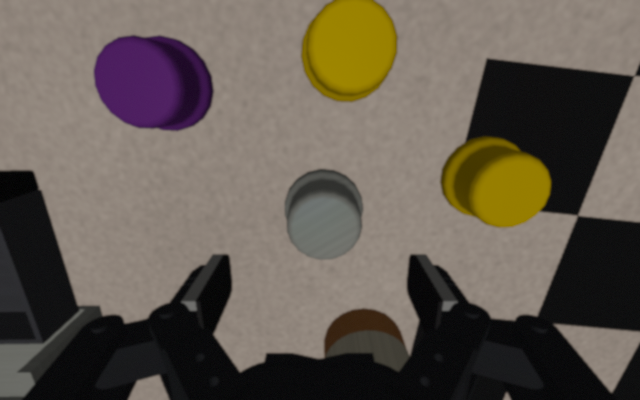

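View pics/side4.png

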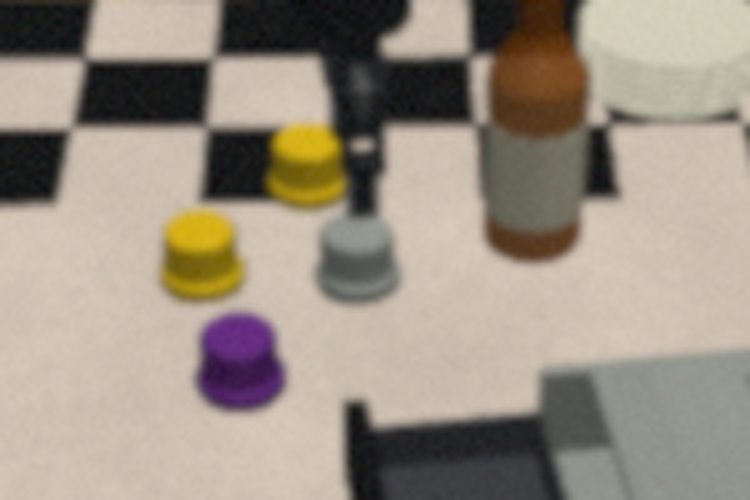

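The steel tamper is at wrist (325,215), centred between the jaws at about (319), and directly below the fingers in the side view. Descend.

Call:
drive_tool(commands=[[0, 0, 0, 0, 0.1, 0.7, 0], [0, 0, 0, 0, 0, 0.7, 0], [0, 0, 0, 0, 0, 0.7, 0], [0, 0, 0, 0, 0, 0.5, 0], [0, 0, 0, 0, 0, 0.3, 0]])

```text
time: 8.37
tool_pos: [0.4629, 0.4049, 0.0332]
tool_rot: [-3.141, -0.001, -3.034]
force: [-0.6, -0.4, -0.8]
grip_width: 1.004
```

Run:
```python
from h import *
to([.464,.4045,.032])
cv2.imwrite("pics/side5.png",cv2.resize(manip.grab_frame("side")[90:190,220:370,::-1],None,fx=5,fy=5,interpolation=2))
cv2.imwrite("pics/w5.png",manip.grab_frame("wrist")[:,:,::-1])
```

```text
t 8.37 pos [0.4629 0.4049 0.0332] unitfr [-0.093   0.3169  0.0332] rot [-3.141e+00 -1.000e-03 -3.034e+00] F [-0.6 -0.4 -0.8] w 1.004
need tool-frame units of 20mm: [-0.05 -0.03  0.06]
```

View pics/side5.png

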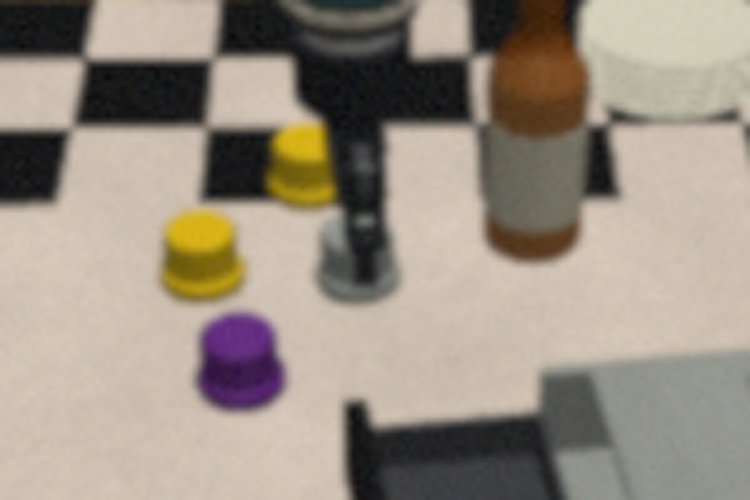

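View pics/w5.png

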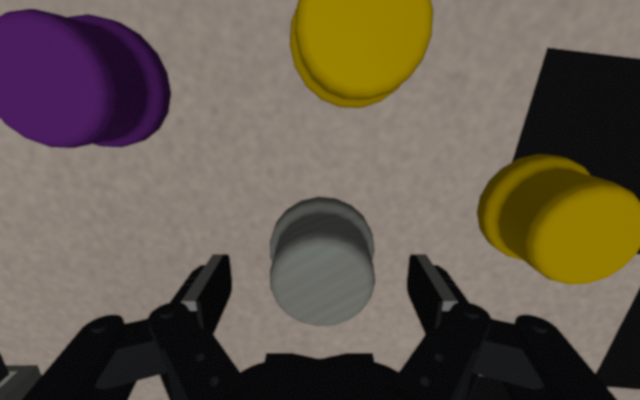

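Run:
```python
from h import *
W=manip.camera_info("wrist")
print(plane(W,(322.5,276),.042), plane(W,(322,247),.008))
p=manip.read_state()['tool_pos']
print(proj(W,p),proj(W,p+[0,0,.01]))
```

```text
[0.45846734 0.40565366 0.042     ] [0.46221158 0.40616053 0.008     ]
[320.30800654 274.0242532 ] [320.39400266 286.71827806]
```

Call:
drive_tool(commands=[[0, 0, 0, 0.05, 0, 0, 0.2], [0, 0, 0, 0, 0, 0, 0.4], [0, 0, 0, 0, 0, 0, 0.6], [0, 0, 0, 0, 0, 0, 0.8], [0, 0, 0, 0, 0, 0, 1]], squeeze=50)

```text
time: 8.88
tool_pos: [0.4627, 0.4062, 0.0353]
tool_rot: [3.141, 0.001, -3.033]
force: [-0.8, -0.2, 5.9]
grip_width: 0.549
```

Call:
drive_tool(commands=[[0, 0, 0, 0, 0, 0, 1], [0, 0, 0, 0, 0, 0, 1], [0, 0, 0, 0, 0, -0.2, 1], [0, 0, 0, 0, 0, -0.3, 1], [0, 0, 0, 0, 0, -0.3, 1]])

```text
time: 9.3
tool_pos: [0.4623, 0.4058, 0.0507]
tool_rot: [-3.141, -0.0, -3.034]
force: [-0.2, -0.2, -4.3]
grip_width: 0.548
```

Run:
```python
from h import *
to([.464,.4045,.032])
cv2.imwrite("pics/side6.png",cv2.resize(manip.grab_frame("side")[90:190,220:370,::-1],None,fx=5,fy=5,interpolation=2))
cv2.imwrite("pics/w6.png",manip.grab_frame("wrist")[:,:,::-1])
```

```text
t 9.3 pos [0.4623 0.4058 0.0507] unitfr [-0.0935  0.3178  0.0507] rot [-3.141 -0.    -3.034] F [-0.2 -0.2 -4.3] w 0.548
need tool-frame units of 20mm: [-0.08 -0.07  0.94]
```

View pics/side6.png

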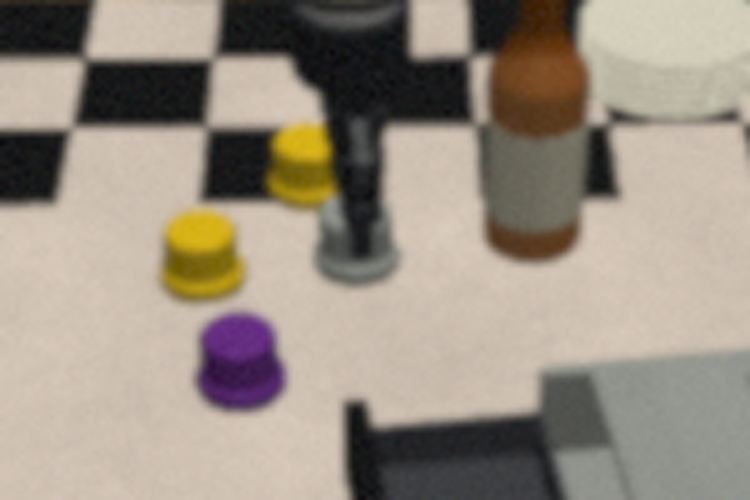

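View pics/w6.png

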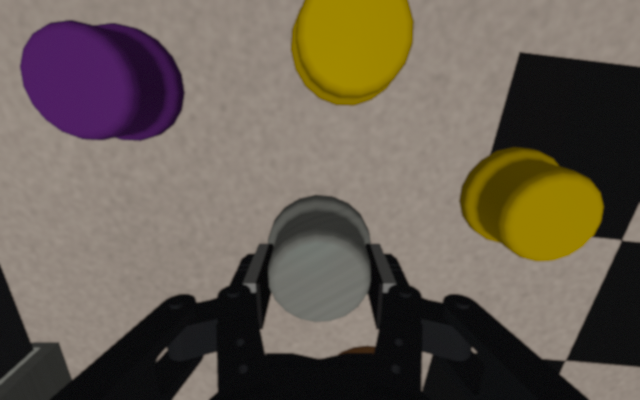

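The tamper is gripped and lifted level: wrist (320,278), base just off the counter in the side view. Lift higher and measure the open tray.

Call:
drive_tool(commands=[[0, 0, 0, 0, 0, -0.6, 1], [0, 0, 0, 0, 0, -0.9, 1], [0, 0, 0, 0, 0, -0.9, 1], [0, 0, 0, 0, 0, -0.9, 1], [0, 0, 0, 0, 0, -0.9, 1]])

```text
time: 9.82
tool_pos: [0.4623, 0.4058, 0.1351]
tool_rot: [-3.141, -0.0, -3.034]
force: [0.3, 0.1, -3.9]
grip_width: 0.549
```

Run:
```python
from h import *
s=manip.grab_frame("scene")[:,:,::-1];d=manip.grab_frame("side")[:,:,::-1]
cv2.imwrite("pics/sc7.png",cv2.resize(s[170:260,265:385],None,fx=6,fy=6,interpolation=2))
cv2.imwrite("pics/sd7.png",cv2.resize(d[150:250,280:390],None,fx=6,fy=6,interpolation=2))
to(unit(-.0545,.04,.14))
```

```text
t 9.92 pos [0.4635 0.4066 0.1367] unitfr [-0.0921  0.3185  0.1367] rot [ 3.14   0.004 -3.033] F [ 1.3  0.3 -4.1] w 0.545
need tool-frame units of 20mm: [ -1.95 -13.92  -0.18]
```

View pics/sc7.png

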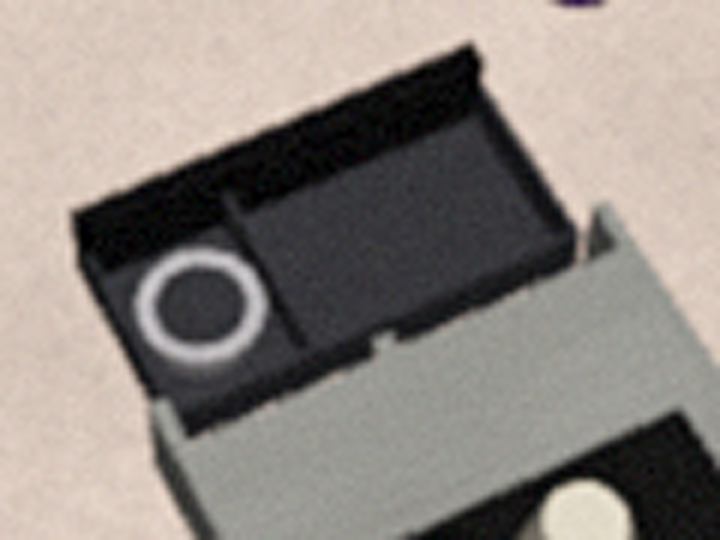

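View pics/sd7.png

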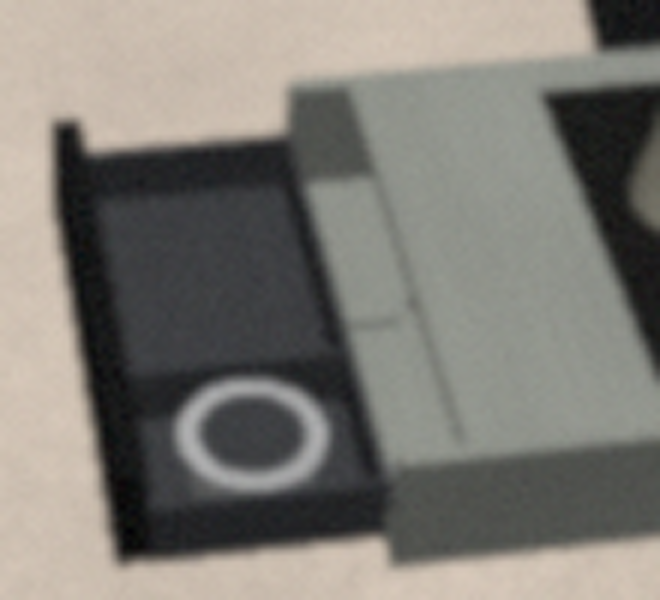

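Run:
```python
from h import *
np.set_printoptions(precision=4,suppress=True)
for P in [plane(S,(277.5,205.5),.064),plane(S,(343.7,177.2),.064),plane(D,(289.2,170.3),.064)]:
    print(P, U.T@(P-O))
# basket ring top? tray rear-left corner of wall top (574,235)
P=plane(S,(265+574/6,170+230/6),.042); print(P,U.T@(P-O))
print("expect", [proj(S,unit(-.12,y,.064)) for y in (-.118,.118)], proj(D,unit(-.12,.118,.064)))
print("tray floor mid px", proj(S,unit(-.0545,.04,.012)),proj(D,unit(-.0545,.04,.012)))
```

```text
[ 0.4887 -0.0289  0.064 ] [-0.1162 -0.1171  0.064 ]
[0.4602 0.2013 0.064 ] [-0.1186  0.1149  0.064 ]
[0.4598 0.1947 0.064 ] [-0.1198  0.1084  0.064 ]
[0.5738 0.2135 0.042 ] [-0.0044  0.1142  0.042 ]
expect [array([276.7081, 204.6715]), array([344.3546, 176.525 ])] [288.764  168.2167]
tray floor mid px [331.7044 210.0223] [314.7337 197.3808]
```

Call:
drive_tool(commands=[[0, 0, 0, -0.1, -0.4, 0, 1], [0, 0, 0, -0.1, -0.7, 0, 1], [0, 0, 0, -0.1, -0.8, 0, 1], [0, 0, 0, -0.1, -0.8, 0, 1], [0, 0, 0, -0.1, -0.8, 0, 1]])

```text
time: 10.33
tool_pos: [0.4797, 0.3352, 0.1328]
tool_rot: [-3.141, -0.002, -3.034]
force: [0.1, 0.7, -3.8]
grip_width: 0.547
```

Call:
drive_tool(commands=[[0, 0, 0, -0.1, -0.8, 0, 1], [0, 0, 0, -0.1, -0.8, 0, 1], [0, 0, 0, -0.1, -0.8, 0, 1], [0, 0, 0, -0.1, -0.8, 0, 1], [0, 0, 0, -0.1, -0.8, 0, 1]])

```text
time: 10.75
tool_pos: [0.498, 0.2567, 0.1329]
tool_rot: [-3.141, -0.002, -3.034]
force: [0.4, 0.7, -4.2]
grip_width: 0.547
```

Call:
drive_tool(commands=[[0, 0, 0, -0.1, -0.8, 0, 1], [0, 0, 0, -0.1, -0.8, 0, 1], [0, 0, 0, -0.1, -0.8, 0, 1], [0, 0, 0, -0.1, -0.8, 0, 1], [0, 0, 0, -0.1, -0.8, 0, 1]])

```text
time: 11.17
tool_pos: [0.5164, 0.1783, 0.1329]
tool_rot: [-3.141, -0.002, -3.034]
force: [0.0, 0.3, -4.1]
grip_width: 0.546
```

Call:
drive_tool(commands=[[0, 0, 0, -0.1, -0.8, 0, 1], [0, 0, 0, -0.1, -0.8, 0, 1], [0, 0, 0, -0.1, -0.4, 0, 1], [0, 0, 0, -0.1, -0.2, 0, 1], [0, 0, 0, 0, 0, 0, 1]])

```text
time: 11.58
tool_pos: [0.5298, 0.1366, 0.1337]
tool_rot: [-3.142, -0.001, -3.035]
force: [0.1, -0.3, -3.2]
grip_width: 0.55
```

Run:
```python
from h import *
to(unit(-.055,.04,.050))
s=manip.grab_frame("scene")[:,:,::-1]
cv2.imwrite("pics/sc8.png",cv2.resize(s[130:280,255:415],None,fx=4,fy=4,interpolation=2))
cv2.imwrite("pics/w8.png",manip.grab_frame("wrist")[:,:,::-1])
```

```text
t 11.58 pos [0.5298 0.1366 0.1337] unitfr [-0.0567  0.0428  0.1337] rot [-3.142e+00 -1.000e-03 -3.035e+00] F [ 0.1 -0.3 -3.2] w 0.55
need tool-frame units of 20mm: [-0.09 -0.14  4.19]
```

View pics/sc8.png

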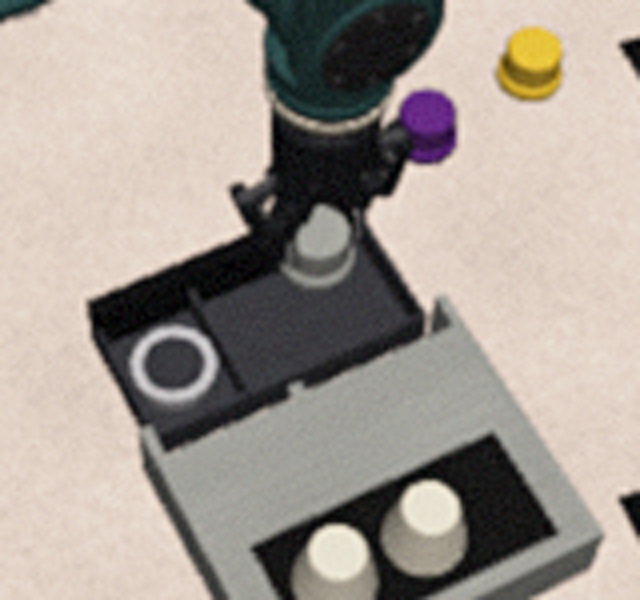

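View pics/w8.png

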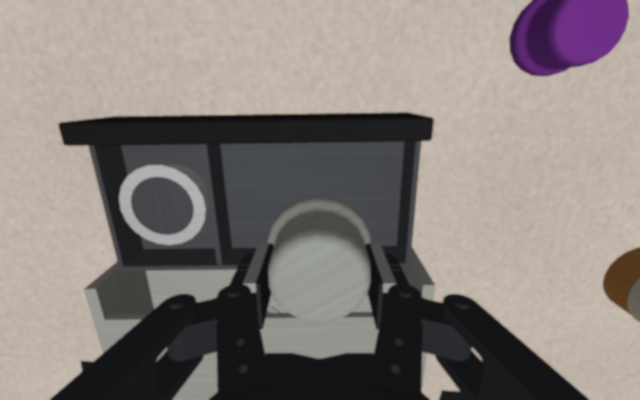

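Over the compartment the tamper sits at wrist (319,265), the compartment spans columns 222–408, and it is level. Lower it.

Call:
drive_tool(commands=[[0, 0, 0, -0.1, -0.1, 0.6, 1], [0, 0, 0, 0, 0, 0.8, 1], [0, 0, 0, 0, 0, 0.8, 1], [0, 0, 0, 0, 0, 0.8, 1], [0, 0, 0, 0, 0, 0.6, 1]])

```text
time: 12.1
tool_pos: [0.5313, 0.1366, 0.061]
tool_rot: [3.141, -0.001, -3.032]
force: [-0.3, -0.3, -5.0]
grip_width: 0.545
```

Call:
drive_tool(commands=[[0, 0, 0, 0, 0, 0.2, 1], [0, 0, 0, 0, 0, 0.1, 1], [0, 0, 0, 0, 0, 0.1, 1], [0, 0, 0, 0, 0, 0.1, 1], [0, 0, 0, 0, 0, 0, 1]])

```text
time: 12.52
tool_pos: [0.5322, 0.1359, 0.0526]
tool_rot: [3.142, 0.001, -3.033]
force: [-0.1, 1.1, -4.2]
grip_width: 0.553
```

Call:
drive_tool(commands=[[0, 0, 0, 0, 0, 0.1, 1], [0, 0, 0, 0, 0, 0.05, 1], [0, 0, 0, 0, 0, 0.05, 1], [0, 0, 0, 0, 0, 0, 1], [0, 0, 0, 0, 0, 0, 1]])

```text
time: 12.93
tool_pos: [0.532, 0.1358, 0.0483]
tool_rot: [3.142, 0.0, -3.034]
force: [-0.3, 0.8, -4.1]
grip_width: 0.553
```

Call:
drive_tool(commands=[[0, 0, 0, 0, 0, 0.05, 1], [0, 0, 0, 0, 0, 0.05, 1], [0, 0, 0, 0, 0, 0, 1], [0, 0, 0, 0, 0, 0, 1], [0, 0, 0, 0, 0, 0, 1]])

```text
time: 13.35
tool_pos: [0.5327, 0.1359, 0.0472]
tool_rot: [-3.142, 0.002, -3.034]
force: [-1.9, -0.9, 9.6]
grip_width: 0.549
```

Floor contact at TCP z 0.047. Release gently.

Call:
drive_tool(commands=[[0, 0, 0, 0, 0, 0, 0.45], [0, 0, 0, 0, 0, 0, 0.4], [0, 0, 0, 0, 0, 0, 0.3], [0, 0, 0, 0, 0, 0, 0.2], [0, 0, 0, 0, 0, 0, 0.15]])

```text
time: 13.77
tool_pos: [0.532, 0.1358, 0.0462]
tool_rot: [-3.142, 0.0, -3.034]
force: [-0.6, 0.9, 1.0]
grip_width: 0.851
```

Call:
drive_tool(commands=[[0, 0, 0, 0, 0, 0, 0.15], [0, 0, 0, 0, 0, -0.2, 0.15], [0, 0, 0, 0, 0, -0.4, 0.15], [0, 0, 0, 0, 0, -0.6, 0.15], [0, 0, 0, 0, 0, -0.8, 0.15]])

```text
time: 14.18
tool_pos: [0.5316, 0.1357, 0.0868]
tool_rot: [3.142, -0.001, -3.034]
force: [0.4, -0.3, -0.1]
grip_width: 0.847
```

Call:
drive_tool(commands=[[0, 0, 0, 0, 0, -0.8, 0.15], [0, 0, 0, 0, 0, -0.8, 0.15], [0, 0, 0, 0.3, 0, -0.8, 0.15], [0, 0, 0, 0.6, 0, -0.4, 0.15], [0, 0, 0, 0.9, 0, 0, 0.15]])

```text
time: 14.6
tool_pos: [0.497, 0.1319, 0.1442]
tool_rot: [-3.142, 0.003, -3.034]
force: [-0.4, 0.2, -0.4]
grip_width: 0.848
```

Run:
```python
from h import *
to(unit(-.18,0.03,.05))
s=manip.grab_frame("side")[:,:,::-1]
cv2.imwrite("pics/sd9.png",cv2.resize(s[130:250,270:400],None,fx=5,fy=5,interpolation=2))
cv2.imwrite("pics/w9.png",manip.grab_frame("wrist")[:,:,::-1])
```

```text
t 14.6 pos [0.497  0.1319 0.1442] unitfr [-0.0899  0.0418  0.1442] rot [-3.142e+00  3.000e-03 -3.034e+00] F [-0.4  0.2 -0.4] w 0.848
need tool-frame units of 20mm: [ 4.52 -0.61  4.69]
```

View pics/sd9.png

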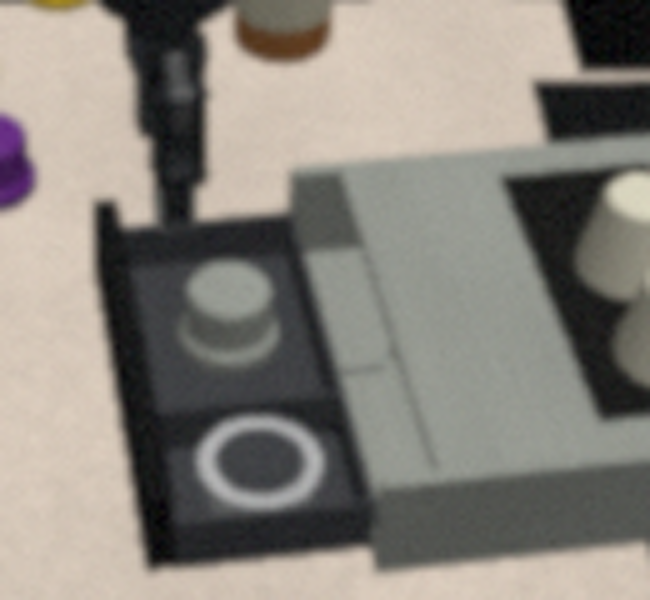

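View pics/w9.png

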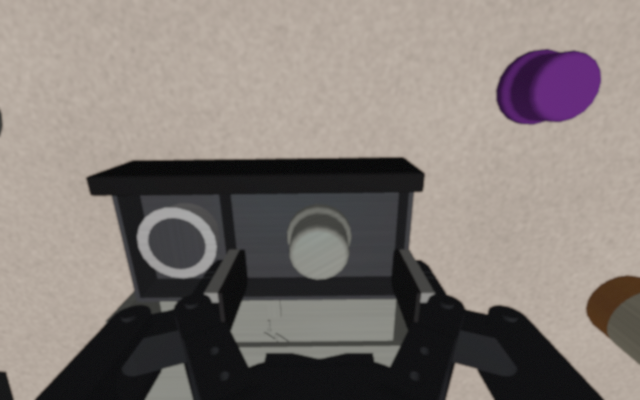

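The tamper stands upright on the compartment floor (side crop (230,310), wrist (318,245)), clear of the fingers. Now close the fingers and go in front of the panel.

Call:
drive_tool(commands=[[0, 0, 0, 0.9, -0.2, 0, 0.15], [0, 0, 0, 1, -0.3, 0, 0.5], [0, 0, 0, 1, -0.3, 0, 1], [0, 0, 0, 1, -0.3, 0.2, 1], [0, 0, 0, 0.5, -0.2, 0.7, 1]])

```text
time: 15.12
tool_pos: [0.41, 0.0962, 0.1252]
tool_rot: [-3.141, 0.001, -3.033]
force: [0.5, -0.7, 0.5]
grip_width: 0.289
```

Call:
drive_tool(commands=[[0, 0, 0, 0, 0, 0.9, 1], [0, 0, 0, 0, 0, 0.9, 1], [0, 0, 0, 0, 0, 0.9, 1], [0, 0, 0, 0, 0, 0.8, 1], [0, 0, 0, 0, 0, 0.3, 1]])

```text
time: 15.53
tool_pos: [0.4104, 0.0965, 0.0467]
tool_rot: [3.141, -0.002, -3.034]
force: [-1.0, -0.4, 0.4]
grip_width: 0.0
```

Run:
```python
from h import *
to(unit(-.003,0.02,.045))
```

```text
t 15.53 pos [0.4104 0.0965 0.0467] unitfr [-0.1799  0.0164  0.0467] rot [ 3.141e+00 -2.000e-03 -3.034e+00] F [-1.  -0.4  0.4] w 0.0
need tool-frame units of 20mm: [-8.85  0.23  0.07]
```

Call:
drive_tool(commands=[[0, 0, 0, -0.5, 0, 0, 1], [0, 0, 0, -0.5, 0, 0, 1], [0, 0, 0, -0.4, 0, 0, 1], [0, 0, 0, -0.2, 0, 0, 1], [0, 0, 0, -0.15, 0, 0, 1]])

```text
time: 15.95
tool_pos: [0.4477, 0.1005, 0.0488]
tool_rot: [-3.142, 0.001, -3.033]
force: [0.0, -0.1, 0.3]
grip_width: 0.003
```

Call:
drive_tool(commands=[[0, 0, 0, -0.15, 0, 0, 1], [0, 0, 0, -0.15, 0, 0, 1], [0, 0, 0, -0.15, 0, 0, 1], [0, 0, 0, -0.15, 0, 0, 1], [0, 0, 0, -0.15, 0, 0, 1]])

```text
time: 16.37
tool_pos: [0.4609, 0.102, 0.0482]
tool_rot: [3.141, -0.001, -3.034]
force: [-3.0, 0.3, 2.2]
grip_width: 0.001
```

Call:
drive_tool(commands=[[0, 0, 0, -0.2, 0, 0, 1], [0, 0, 0, -0.25, 0, 0, 1], [0, 0, 0, -0.25, 0, 0, 1], [0, 0, 0, -0.25, 0, 0, 1], [0, 0, 0, -0.25, 0, 0, 1]])

```text
time: 16.78
tool_pos: [0.4854, 0.1047, 0.0482]
tool_rot: [3.141, -0.0, -3.033]
force: [-4.4, 2.7, 0.6]
grip_width: -0.003
```

Run:
```python
from h import *
to(unit(-.003,0.016,.047))
s=manip.grab_frame("side")[:,:,::-1]
cv2.imwrite("pics/sd10.png",cv2.resize(s[130:250,270:400],None,fx=5,fy=5,interpolation=2))
```

```text
t 16.78 pos [0.4854 0.1047 0.0482] unitfr [-0.1044  0.0161  0.0482] rot [ 3.141 -0.    -3.033] F [-4.4  2.7  0.6] w -0.003
need tool-frame units of 20mm: [-5.07  0.02  0.06]
```

View pics/sd10.png

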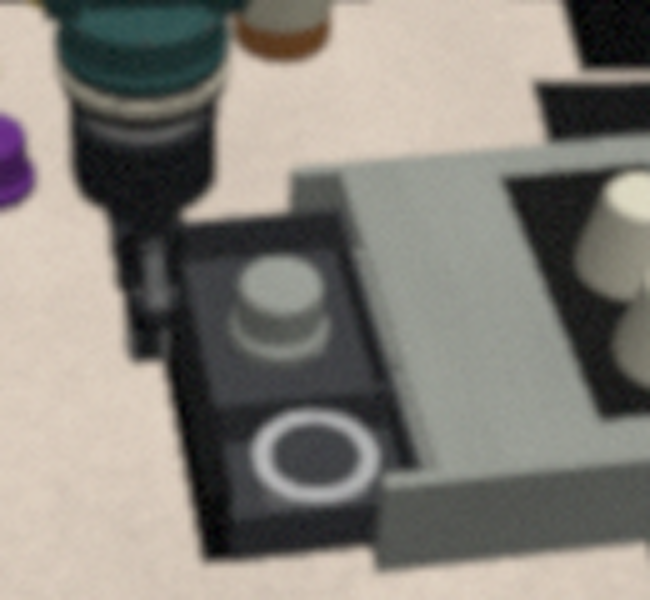

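The drawer is sliding in with the tamper standing at (280,305). Continue at the same pace.

Call:
drive_tool(commands=[[0, 0, 0, -0.25, 0, 0, 1], [0, 0, 0, -0.25, 0, 0, 1], [0, 0, 0, -0.25, 0, 0, 1], [0, 0, 0, -0.25, 0, 0, 1], [0, 0, 0, -0.25, 0, 0, 1]])

```text
time: 17.25
tool_pos: [0.5102, 0.1075, 0.0482]
tool_rot: [3.141, -0.0, -3.033]
force: [-4.3, 3.4, 1.9]
grip_width: -0.001
```

Call:
drive_tool(commands=[[0, 0, 0, -0.25, 0, 0, 1], [0, 0, 0, -0.25, 0, 0, 1], [0, 0, 0, -0.25, 0, 0, 1], [0, 0, 0, -0.25, 0, 0, 1], [0, 0, 0, -0.25, 0, 0, 1]])

```text
time: 17.67
tool_pos: [0.535, 0.1102, 0.0482]
tool_rot: [3.141, -0.001, -3.033]
force: [-5.6, 3.7, 1.6]
grip_width: -0.004
```

Call:
drive_tool(commands=[[0, 0, 0, -0.25, 0, 0, 1], [0, 0, 0, -0.25, 0, 0, 1], [0, 0, 0, -0.25, 0, 0, 1], [0, 0, 0, -0.25, 0, 0, 1], [0, 0, 0, -0.25, 0, 0, 1]])

```text
time: 18.08
tool_pos: [0.5597, 0.113, 0.0481]
tool_rot: [3.141, -0.001, -3.033]
force: [-6.4, 2.6, 1.3]
grip_width: 0.0
```

Call:
drive_tool(commands=[[0, 0, 0, -0.2, 0, 0, 1], [0, 0, 0, -0.2, 0, 0, 1], [0, 0, 0, -0.15, 0, 0, 1], [0, 0, 0, -0.15, 0, 0, 1], [0, 0, 0, -0.1, 0, 0, 1]])

```text
time: 18.5
tool_pos: [0.5755, 0.1147, 0.0481]
tool_rot: [3.141, -0.001, -3.033]
force: [-6.9, 2.9, 2.5]
grip_width: -0.001
```

Run:
```python
from h import *
to(unit(-.0026,0.016,.047))
```

```text
t 18.5 pos [0.5755 0.1147 0.0481] unitfr [-0.0138  0.0159  0.0481] rot [ 3.141e+00 -1.000e-03 -3.033e+00] F [-6.9  2.9  2.5] w -0.001
need tool-frame units of 20mm: [-0.56  0.01  0.06]
```

Call:
drive_tool(commands=[[0, 0, 0, -0.1, 0, 0, 1], [0, 0, 0, -0.1, 0, 0, 1], [0, 0, 0, -0.1, 0, 0, 1], [0, 0, 0, -0.1, 0, 0, 1], [0, 0, 0, -0.1, 0, 0, 1]])

```text
time: 18.92
tool_pos: [0.5854, 0.1158, 0.0481]
tool_rot: [3.141, -0.001, -3.033]
force: [-6.2, 3.8, 1.6]
grip_width: -0.0
```

Call:
drive_tool(commands=[[0, 0, 0, -0.05, 0, 0, 1], [0, 0, 0, -0.05, 0, 0, 1], [0, 0, 0, 0, 0, 0, 1], [0, 0, 0, 0, 0, 0, 1], [0, 0, 0, 0, 0, 0, 1]])

```text
time: 19.33
tool_pos: [0.5864, 0.1159, 0.0481]
tool_rot: [3.141, -0.002, -3.033]
force: [-13.0, 2.3, 5.9]
grip_width: -0.004
```

At the stop (force rising). One more small nudge, then draw back slowly.

Call:
drive_tool(commands=[[0, 0, 0, -0.05, 0, 0, 1], [0, 0, 0, 0, 0, 0, 1], [0, 0, 0, 0.2, 0, 0, 1], [0, 0, 0, 0.2, 0, 0, 1], [0, 0, 0, 0.2, 0, 0, 1]])

```text
time: 19.75
tool_pos: [0.5764, 0.1145, 0.0481]
tool_rot: [3.142, -0.0, -3.033]
force: [-4.2, 2.6, -1.6]
grip_width: 0.004
```

Call:
drive_tool(commands=[[0, 0, 0, 0.4, 0, 0, 1], [0, 0, 0, 0.6, 0, 0, 1], [0, 0, 0, 0.8, 0, 0, 1], [0, 0, 0, 1, 0, 0, 1], [0, 0, 0, 1, 0, 0, 1]])

```text
time: 20.17
tool_pos: [0.5009, 0.106, 0.0485]
tool_rot: [-3.141, 0.002, -3.034]
force: [-0.2, -0.2, 0.3]
grip_width: 0.002
```

Call:
drive_tool(commands=[[0, 0, 0, 1, 0, 0, 1], [0, 0, 0, 1, 0, -0.5, 1], [0, 0, 0, 0.5, 0, -1, 1], [0, 0, 0, 0, 0, -1, 1], [0, 0, 0, 0, 0, -1, 1]])

```text
time: 20.58
tool_pos: [0.451, 0.1006, 0.1195]
tool_rot: [-3.141, 0.001, -3.034]
force: [0.7, -0.4, -0.5]
grip_width: -0.001
```

Call:
drive_tool(commands=[[0, 0, 0, 0, 0, -1, 1], [0, 0, 0, 0, 0, -1, 1], [0, 0, 0, 0, 0, -0.5, 1], [0, 0, 0, 0, 0, 0, 1], [0, 0, 0, 0, 0, 0, 1]])

```text
time: 21.0
tool_pos: [0.4518, 0.1008, 0.1684]
tool_rot: [-3.141, 0.002, -3.034]
force: [-0.2, -0.5, 0.1]
grip_width: 0.001
```

Run:
```python
from h import *
to(unit(-.0026,0.016,.047))
cv2.imwrite("pics/side11.png",manip.grab_frame("side")[:,:,::-1])
s=manip.grab_frame("scene")[:,:,::-1]
cv2.imwrite("pics/scene11.png",s)
cv2.imwrite("pics/sc11.png",cv2.resize(s[195:310,280:415],None,fx=5,fy=5,interpolation=2))
a=cv2.imread("pics/side0.png")[150:245,320:440];b=cv2.imread("pics/side11.png")[150:245,320:440]
cv2.imwrite("pics/cmp11.png",cv2.resize(np.hstack([a,b]),None,fx=3.3,fy=3.3,interpolation=2))
```

```text
t 21.0 pos [0.4518 0.1008 0.1684] unitfr [-0.1383  0.016   0.1684] rot [-3.141e+00  2.000e-03 -3.034e+00] F [-0.2 -0.5  0.1] w 0.001
need tool-frame units of 20mm: [-6.77  0.04  6.09]
```

View pics/cmp11.png

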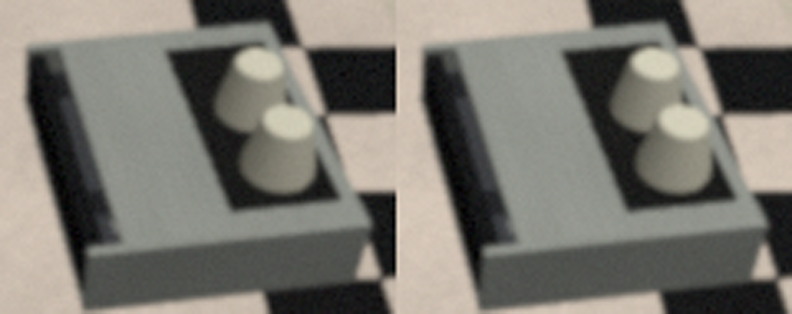

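View pics/sc11.png

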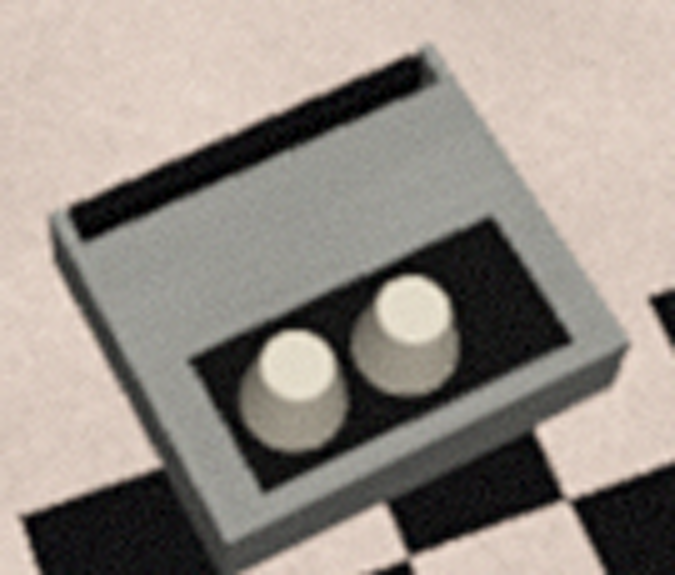

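View pics/scene11.png

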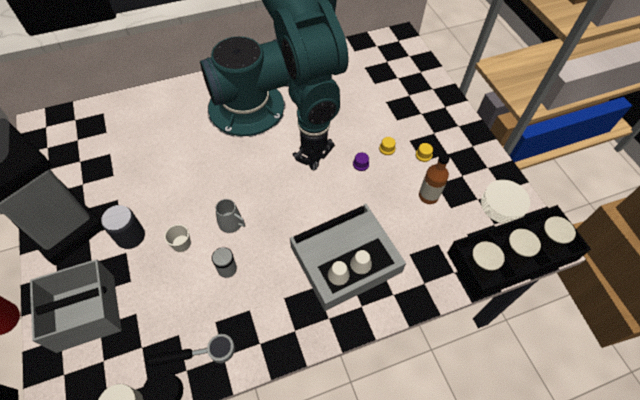

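The drawer is shut and looks the same as at the start in both views: the front's black strip runs from scene-crop (75,215) to (425,65). The other things on the counter are where they stood, and the gripper is free. Hand in.

Run:
```python
from bench import manip
print(manip.job_done())
```

```text
the job is handed in; nothing more can be done
None
```

The job is done and handed in at about 21 s of the 64 s allowed. I pressed the drawer front to its stop and it sprang out. I then stood the steel tamper in the empty compartment, releasing it only after it touched the floor, and pushed the drawer slowly to its stop and drew back.

**Last checks:**
- **Drawer:** in the final pictures from both fixed cameras the front looks the same as at the start. It stayed shut for more than a second after I let go.
- **Tamper:** it stood upright when released and while the drawer was sliding in. I couldn't see it once the drawer was shut, so that it still stands inside is inferred from the slow push (about 60 mm/s) rather than seen.
- **Other things:** the jug, cup, shaker, syrup and look-alikes appear where they were, judged by eye. The gripper touches nothing.

**Worth noting:**
- The opening press peaked at about 39 N on the closed fingertips against the drawer's stop, close to the 40 N limit on the arm and gripper body.
- My position estimates for the tamper differed by up to about 7 mm between cameras. I gripped near the middle of that range, and the grip held.

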